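# Spray a weld coupon with dye penetrant

### The job

Take the one bare, silver-tubed weld coupon from the plywood board and set it down, without dropping it, centred on the yellow rest of the spray station, with the tube's bore pointing at the nozzle (either end). Then let go of it and gently push the clamped can's red nozzle cap down close to the bottom of its stroke for a moment, and let it spring back up, leaving the coupon in place on the rest. Do not press the cap while the coupon is off the rest, and do not shift or tip the red coupons, the tumbler or the blue can.

Things in the scene. Friction and masses are not known exactly. Their poses are not given: they have to be found in the camera images.
- coupon: the bare coupon, about 0.11 kg: plate 70 (x) x 46 (y) x 8 mm, origin at the centre of its underside, z up. Across the plate's middle lies a silver tube, 36 mm outer diameter, 26 mm long, bore along the coupon's x, axis 25 mm and top 43 mm above the underside. Grip the tube across its diameter (36 mm, along y) or over its flat ends (26 mm, along x). Any yaw, any of five spots on the board.
- dyed_a: bystander: coupon of the same shape and size, with a red tube; coupon origin at the centre of the underside of its 70 x 46 x 8 mm plate (x along the 70 mm side, z up)
- dyed_b: bystander: second coupon with a red tube, same shape and size; coupon origin at the centre of the underside of its 70 x 46 x 8 mm plate (x along the 70 mm side, z up)
- tumbler: bystander: empty glass tumbler, 66 mm wide at the rim, 100 mm tall, standing on the board; origin at the centre of its underside
- blue_can: bystander: loose spray can with a blue band and a white cap that does not move, 52 mm across, 155 mm tall to the top of its cap, standing on the board; origin at the centre of its underside. Not to be used.
- board: plywood board fixed to the table, 240 (x) x 330 (y) x 12 mm; origin at the centre of its underside. The coupons, tumbler and blue can stand on it in five spots, mixed up each time, centres over 100 mm apart. Board and station may swap sides of the table.
- station: spray station fixed to the table: green base 250 x 110 x 10 mm, origin under its centre, x from can to rest. At x -50 mm the red-banded can, 52 mm across in a 60 mm collar, red cap on top, and behind it a post 97 mm high. At x +50 mm the rest: yellow plate 84 x 84 mm, top at 120 mm, grey 70 x 46 mm outline for the coupon. At x 105 to 110 mm a white splash guard, 100 mm wide, to 165 mm height.
- rest_top (a point): centre of the top face of the yellow rest, 120 mm above the table; x axis points away from the nozzle along the spray direction (towards the splash guard), z up
- cap_top (a point): centre of the flat top of the red nozzle cap (23 mm across, 26 mm tall), 171 mm above the table when up; moves down with the cap, x axis along the spray direction
- nozzle (a joint): travel of the sprung nozzle cap in m: 0 up, 0.008 fully down at its stop. The spring needs 2 N to start, 5 N at 5 mm, 6.8 N at the stop, and lifts the cap again when let go. The can sprays from 5 mm down. Do not push the station or its cap with more than 20 N.
Mind the look-alikes: they are no part of the job. Leave any green, pink or purple look-alike of the coupon alone.

How it is judged:
By the outcome, as a careful person would: the job done as asked, in the order asked, and still so for the second after the job is handed in, with the robot touching nothing.
It also fails if it takes over 50 s, if anything falls off the work surface, if the arm or the gripper's body presses on something with over 40 N, if the wrist force passes 120 N, or if a joint passes its speed limit or range.

### The arm

A 7-joint arm with a two-finger parallel gripper is mounted at the origin on the work surface. World frame = base frame: x ahead of the robot, y to its left, z up, the work surface at z = 0. Lengths are in m, angles in rad, forces in N, time in s.
With the tool pointing down it reaches from about 0.4 to 0.85 m from the base axis. Payload 10.4 kg.
Tool frame: the origin (TCP) lies on the front face of the gripper's body, between the roots of the fingers; the fingertips stand 73 mm ahead of it and the grasp point (between the pads) lies 54 mm ahead of it; z points along the fingers, y is the line along which they close (so a half turn about z gives the same grasp; the last joint's range is limited). The gripper opens to 85 mm and grips with 20 to 120 N. Pads are 22 mm wide; open, the fingers measure 114 mm over their backs; the gripper's body (76 mm by 85 mm) begins 54 mm behind the grasp point. The pads swing forward as they close: fully open they stand 13 mm farther back than shut.
Start: joints at [1.234, 0.332, -0.065, 1.46, 0.022, 1.35, -0.088], TCP at [0.193, -0.594, 0.304] pointing down, gripper open.
Joint ranges: [-2.6, 2.6], [-0.5, 2.12], [-1.47, 1.34], [0.16, 2.42], [-1.27, 4.41], [0.06, 2.06], [-2.6, 2.6]. Speed limits (rad/s): [2.22, 2.22, 2.79, 2.79, 3.14, 3.14, 3.14].

### API

Orientations are given as a unit quaternion [x, y, z, w].
In Python, from workcell import manip gives the robot as it stands.
- The arm moves only by the shell command python3 -m jog 'ROWS' [FORCE]. ROWS is JSON, a list of rows, each an object with "grip": the gripper command: -1 is fully open, 1 is shut, values between are in proportion; "slide": the shift along the tool's x, y, z in cm, a list of three; "yaw": the turn about the tool's z in rad. A call has 1 to 8 rows; each row shifts and turns the commanded pose from where the row before left it, along the tool's axes as they then stand; what a row does not reach is not made up. A row lasts 1/10 s, in which the tool goes at most 50 mm and 8.59 degrees, less where a joint would pass 70% of its speed; a pose out of reach is approached as far as the arm can. A call with a gripper value outside its range is refused whole. The fingers move at their own pace and stop on an object; FORCE is the grip in N (left out, the last holds). Time passes only in rows, so rows that do not move let the fingers close. It gives the time, the measured TCP pose, the force, the opening and the grip force at its end, in the units of the state.
- manip.get_obs(): the state, without advancing time (a new reading comes with each control period).
- manip.camera(name): name is "scene" or "top" or "wrist"; returns the picture (420x560x3 uint8, blue, green, red); there is no depth.
- manip.calibration(name): a dict with "vfov" (degrees; the focal length in pixels is half the picture's height over the tangent of half this angle, whatever the lens; pixels are square), "cx", "cy" (the principal point, pixels), "k1" (the pictures are not rectified: a ray, as slopes to the right and down, at radius r is drawn at 1 + k1 r^2 times it, then the intrinsics apply), "camera_from_world" (4x4, takes a point from world to camera coordinates). Camera axes: x right, y down, z forward; pixel columns grow to the right and rows downward; lengths in m; the calibration is good to about 2 mm. A picture is of the moment at which its call begins: read the wrist's pose just before it. calibration takes no time and is no camera call; for the wrist camera it gives the pose at the moment of the call.
- manip.hand_in(): hands the job in; it is judged then, once.
Trained networks look in the newest picture that a camera, given by its name, has taken for a name from the list of things; names that differ only in an ending like _2 or _b are one class to them, and where a whole thing is asked for, a point or a joint stands for the part that bears it (a point fixed in the world has none). Each returns a list of dicts, best first, with "conf" (0 to 1); they miss things now and then, are a little off and sometimes report something else, mostly with a low value. They report only what shows in the picture. A call takes as long as a camera call. They do not tell look-alikes from the thing itself.
- manip.masks_of(thing, camera): "region" (420x560 bool, what is visible of it) and "centre" ([column, row] in pixels, amid what is visible of it).
The state is a dict: "clock": time; "joint_pos": joint angles; "joint_velocities": joint speeds; "tau": joint torques, N m; "position": TCP position; "ee_rot": TCP orientation; "ft_force": force on the tool from outside, world axes, zero at the start; "torque": the same for the moment, N m; "grip_width": opening from 0.0 (shut) to 1.0 (fully open); "grasp_force": force on a finger pad.
Only numpy, scipy, OpenCV 4.12 (cv2) and the standard library are available. Lean on these libraries where they do the work, as an engineer would, in place of code of your own. Each camera call takes 0.05 s, during which the arm holds its last target. There are 200 camera calls.

## Working session

There is one attempt and no reset: what is moved stays moved. The work goes in short steps, Python scripts to look and compute and a shell command to move; the robot and the scene stay as the last step left them, time stands still between calls to the robot, and variables do not carry over. Pictures are saved under pics/ and viewed, at most 10 in all, crops included, and the job is handed in when it is done.

```bash
mkdir -p pics; cat > h.py <<'E'
import numpy as np, cv2
from workcell import manip
def K(c):
    f=210/np.tan(np.radians(c['vfov'])/2); return f
def proj(P,c):
    T=np.array(c['camera_from_world']);P=np.atleast_2d(P);q=P@T[:3,:3].T+T[:3,3]
    s=q[:,:2]/q[:,2:];r2=(s**2).sum(1,keepdims=True);s=s*(1+c['k1']*r2)
    return s*K(c)+[c['cx'],c['cy']]
def ray(uv,c):
    d=(np.array(uv,float)-[c['cx'],c['cy']])/K(c);s=d.copy()
    for _ in range(20): s=d/(1+c['k1']*(s@s))
    T=np.array(c['camera_from_world']);R=T[:3,:3]
    return -R.T@T[:3,3], R.T@np.r_[s,1]
def onz(uv,z,c):
    o,d=ray(uv,c);return o+d*(z-o[2])/d[2]
E
python3 - <<'E'
from h import *
o=manip.get_obs();print({k:np.round(v,3) for k,v in o.items()})
for n in ('top','scene'):
    c=manip.calibration(n);im=manip.camera(n);cv2.imwrite(f'pics/{n}0.png',im)
    T=np.array(c['camera_from_world']);print(n,c['vfov'],c['k1'],np.round(-T[:3,:3].T@T[:3,3],3))
    for t in ('coupon','tumbler','blue_can','station','cap_top','board'):
        for r in manip.masks_of(t,n):
            print(t,round(r['conf'],2),np.round(r['centre']),r['region'].sum(),np.round(onz(r['centre'],.03,c),3))
E
```

```text
{'clock': np.float64(0.0), 'joint_pos': array([ 1.234,  0.333, -0.065,  1.461,  0.022,  1.35 , -0.089]), 'joint_velocities': array([ 0.002,  0.   , -0.001,  0.   ,  0.001, -0.001,  0.002]), 'tau': array([ 0.0000e+00, -6.2546e+01,  4.9000e-02, -3.9161e+01,  1.6000e-02,
        1.0000e-02, -0.0000e+00]), 'position': array([ 0.193, -0.594,  0.303]), 'ee_rot': array([ 0.988,  0.156, -0.   , -0.001]), 'ft_force': array([ 0.26 ,  0.336, -0.754]), 'torque': array([-0.011,  0.04 , -0.019]), 'grasp_force': np.float64(0.0), 'grip_width': np.float64(0.999)}
top 43.09839205766686 0.00830463641441663 [ 0.185 -0.065  1.44 ]
coupon 0.86 [222. 190.] 430 [0.507 0.057 0.03 ]
coupon 0.83 [403. 146.] 389 [ 0.64  -0.438  0.03 ]
coupon 0.64 [314. 177.] 432 [ 0.548 -0.194  0.03 ]
coupon 0.61 [332. 282.] 479 [ 0.263 -0.244  0.03 ]
coupon 0.22 [312. 200.] 7652 [ 0.485 -0.188  0.03 ]
tumbler 0.81 [272. 158.] 554 [ 0.598 -0.08   0.03 ]
tumbler 0.71 [162. 152.] 73 [0.61  0.224 0.03 ]
blue_can 0.94 [358. 173.] 549 [ 0.561 -0.315  0.03 ]
blue_can 0.61 [272. 161.] 594 [ 0.591 -0.078  0.03 ]
station 0.77 [171. 192.] 3674 [0.499 0.195 0.03 ]
station 0.36 [337. 221.] 458 [ 0.428 -0.257  0.03 ]
cap_top 0.54 [163. 151.] 72 [0.613 0.223 0.03 ]
board 0.84 [313. 201.] 7842 [ 0.482 -0.191  0.03 ]
scene 56.6458813578562 -0.09558776009932707 [ 0.952 -0.582  0.661]
coupon 0.94 [203. 407.] 771 [ 0.65 -0.44  0.03]
coupon 0.77 [163. 254.] 427 [ 0.29  -0.265  0.03 ]
coupon 0.68 [322. 229.] 220 [0.517 0.06  0.03 ]
coupon 0.64 [260. 296.] 662 [ 0.555 -0.205  0.03 ]
tumbler 0.55 [305. 253.] 1332 [ 0.542 -0.039  0.03 ]
blue_can 0.64 [218. 308.] 1658 [ 0.513 -0.286  0.03 ]
cap_top 0.68 [376. 171.] 99 [0.476 0.404 0.03 ]
board 0.67 [243. 294.] 8616 [ 0.523 -0.224  0.03 ]
```

View pics/top0.png

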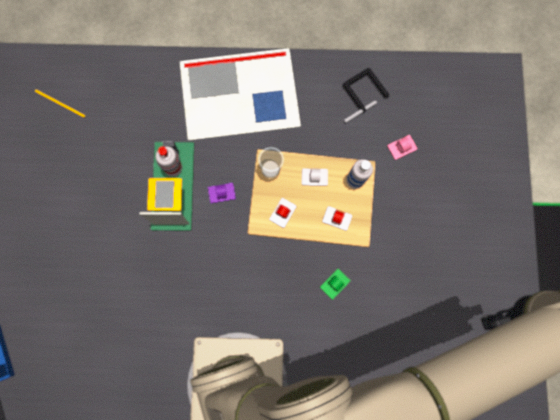

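View pics/scene0.png

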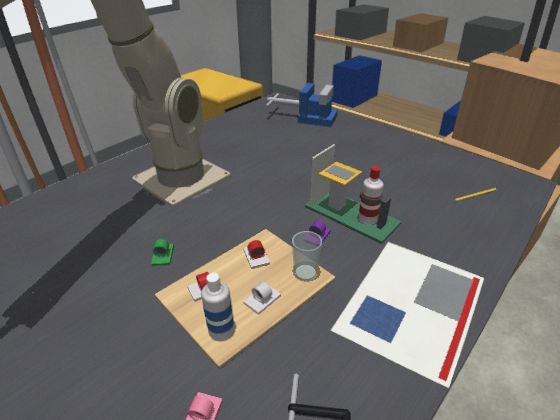

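Candidates in the top view: silver coupon (315,177), red (283,212) and (338,218), purple (222,193), green (335,283), pink (403,146). I choose (315,177): on the board and silver. The close crop follows. The station's can is at (165,155) and its rest at (165,194), so its spray direction is roughly world -x.

```bash
cat >> h.py <<'E'
def rect(mask):
    n,l,st,ce=cv2.connectedComponentsWithStats(mask.astype(np.uint8));i=1+st[1:,4].argmax()
    pts=np.argwhere(l==i)[:,::-1].astype(np.float32)
    return cv2.minAreaRect(pts),st[i,4]
def face(mask,z,c):
    "min-area rectangle, in metres on plane z, of the largest blob"
    n,l,st,ce=cv2.connectedComponentsWithStats(mask.astype(np.uint8));i=1+st[1:,4].argmax()
    cs=max(cv2.findContours((l==i).astype(np.uint8),0,cv2.CHAIN_APPROX_NONE)[0],key=len)[:,0]
    P=np.array([onz(p,z,c)[:2] for p in cs],np.float32)
    return cv2.minAreaRect(P*1000)
def go(P,th,o=None):
    "slides (cm, tool axes now) and yaw to bring TCP to P with tool x at world angle th"
    o=o or manip.get_obs();from scipy.spatial.transform import Rotation as Ro
    R=Ro.from_quat(o['ee_rot']).as_matrix();a=np.arctan2(R[1,0],R[0,0])
    y=-(th-a);y=(y+np.pi/2)%np.pi-np.pi/2
    print('slide',np.round(R.T@(np.array(P)-o['position'])*100,2),'yaw',round(y,3),'tool x ang',round(a,3),'tilt',np.round(R[:,2],3),'q7',round(o['joint_pos'][6],2),'t',round(float(o['clock']),2))
E
python3 - <<'E'
from h import *
c=manip.calibration('top');im=cv2.imread('pics/top0.png');hsv=cv2.cvtColor(im,cv2.COLOR_BGR2HSV)
a=cv2.resize(im[150:205,280:350],None,fx=8,fy=8,interpolation=cv2.INTER_CUBIC)[:440]
b=cv2.resize(im[135:235,135:200],None,fx=4.4,fy=4.4,interpolation=cv2.INTER_CUBIC)[:440]
cv2.imwrite('pics/crop.png',np.hstack([a,b])[:, :800])
h,s,v=cv2.split(hsv)
w=np.zeros(h.shape,bool);w[160:195,295:335]=True
print('coupon plate',face(w&(s<60)&(v>110),.02,c))
w[:]=0;w[165:220,140:195]=1
print('rest',face(w&(h>18)&(h<35)&(s>120)&(v>120),.12,c))
w[:]=0;w[135:175,150:175]=1
print('cap',face(w&((h<8)|(h>172))&(s>130),.171,c))
w[:]=0;w[130:240,140:200]=1
print('base',face(w&(h>60)&(h<90)&(s>100),.01,c))
go([.548,-.194,.30],np.pi/2)
T=np.array(manip.calibration('wrist')['camera_from_world']);print('wristcam',-T[:3,:3].T@T[:3,3],T[2,:3],manip.get_obs()['position'])
E
```

```text
coupon plate ((551.1412963867188, -195.74754333496094), (71.41610717773438, 47.85220718383789), 88.11727142333984)
rest ((472.92755126953125, 195.0894012451172), (87.08193969726562, 86.4411392211914), 2.9368948936462402)
cap ((570.028564453125, 194.95736694335938), (24.47239875793457, 18.508392333984375), 35.402198791503906)
base ((521.9498901367188, 192.1244354248047), (106.79961395263672, 249.54605102539062), 89.21913146972656)
slide [ 46.13 -27.13   0.39] yaw -1.257 tool x ang 0.314 tilt [ 0. -0. -1.] q7 -0.09 t 0.7
wristcam [ 0.25619553 -0.5742794   0.37404101] [-0.25003099 -0.08151506 -0.96480039] [ 0.19294184 -0.59447951  0.30394327]
```

View pics/crop.png

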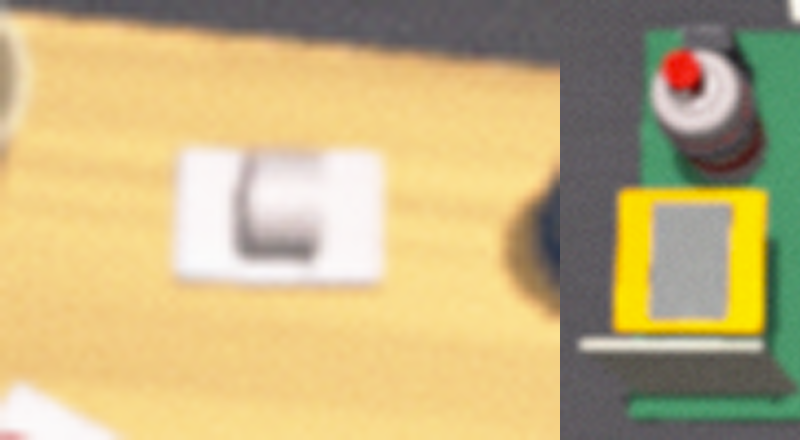

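The crop shows the bare coupon: a white plate with a silver tube, bore horizontal in the image (world y). The yellow rest is intact, with its grey outline long side in line with the red cap.

```bash
python3 -m jog '[{"grip":-1,"slide":[4,-2.35,0],"yaw":0},{"grip":-1,"slide":[4,-2.35,0],"yaw":0},{"grip":-1,"slide":[4,-2.35,0],"yaw":0},{"grip":-1,"slide":[4,-2.35,0],"yaw":0},{"grip":-1,"slide":[4,-2.35,0],"yaw":0},{"grip":-1,"slide":[4,-2.35,0],"yaw":0},{"grip":-1,"slide":[4,-2.35,0],"yaw":0},{"grip":-1,"slide":[4,-2.35,0],"yaw":0}]'
python3 -m jog '[{"grip":-1,"slide":[0,0,0],"yaw":-0.14},{"grip":-1,"slide":[0,0,0],"yaw":-0.14},{"grip":-1,"slide":[0,0,0],"yaw":-0.14},{"grip":-1,"slide":[0,0,0],"yaw":-0.14},{"grip":-1,"slide":[0,0,0],"yaw":-0.14},{"grip":-1,"slide":[0,0,0],"yaw":-0.14},{"grip":-1,"slide":[0,0,0],"yaw":-0.14},{"grip":-1,"slide":[0,0,0],"yaw":-0.14}]'
python3 - <<'E'
from h import *
go([.551,-.196,.30],np.radians(88.1))
E
```

```text
clock: 1.5
position: [0.4403, -0.3153, 0.3043]
ee_rot: [0.988, 0.156, 0.0, 0.0]
ft_force: [0.6, -0.8, -0.5]
grip_width: 0.998
grasp_force: 0.0
clock: 2.3
position: [0.4393, -0.3169, 0.304]
ee_rot: [0.752, 0.659, -0.0, 0.0]
ft_force: [-1.0, -0.7, 0.7]
grip_width: 0.999
grasp_force: 0.0
slide [13.45  9.49  0.4 ] yaw -0.098 tool x ang 1.44 tilt [ 0. -0. -1.] q7 0.35 t 2.3
```

```bash
python3 -m jog '[{"grip":-1,"slide":[3.4,2.4,0],"yaw":0},{"grip":-1,"slide":[3.4,2.4,0],"yaw":0},{"grip":-1,"slide":[3.4,2.4,0],"yaw":0},{"grip":-1,"slide":[3.3,2.3,0],"yaw":0},{"grip":-1,"slide":[0,0,2],"yaw":-0.1},{"grip":-1,"slide":[0,0,0],"yaw":0},{"grip":-1,"slide":[0,0,0],"yaw":0}]'
python3 - <<'E'
from h import *
c=manip.calibration('wrist');im=manip.camera('wrist');cv2.imwrite('pics/w1.png',im)
o=manip.get_obs();print(o['position'])
h,s,v=cv2.split(cv2.cvtColor(im,cv2.COLOR_BGR2HSV))
u=proj([.551,-.196,.02],c)[0];print('expected',u)
yy,xx=np.mgrid[:420,:560]
m=(np.hypot(xx-u[0],yy-u[1])<110)&(s<60)&(v>90)
print('plate',face(m,.02,c))
for r in manip.masks_of('coupon','wrist'):
    print(round(r['conf'],2),r['centre'],r['region'].sum(),face(r['region'],.02,c))
cv2.imwrite('pics/w1m.png',np.hstack([im,cv2.merge([m.astype(np.uint8)*255]*3)])[::1,:])
E
```

```text
clock: 3.0
position: [0.5513, -0.197, 0.2839]
ee_rot: [0.721, 0.693, -0.0, -0.0]
ft_force: [-0.5, 0.2, 0.2]
grip_width: 1.001
grasp_force: 0.0
[ 0.5513966  -0.19734598  0.2845089 ]
expected [281.89036171 191.72683002]
plate ((552.6798706054688, -196.30441284179688), (70.3587646484375, 45.5683708190918), 89.17042541503906)
0.91 [39.6, 252.0] 2764 ((269.8878479003906, -254.28964233398438), (67.28309631347656, 70.20265197753906), 48.15138244628906)
0.83 [283.8, 191.0] 2846 ((553.3074340820312, -195.67630004882812), (70.36714935302734, 46.01260757446289), 89.54564666748047)
0.57 [359.3, 361.8] 608 ((639.3013916015625, -413.05328369140625), (37.045475006103516, 39.31181716918945), 28.04736328125)
```

View pics/w1.png

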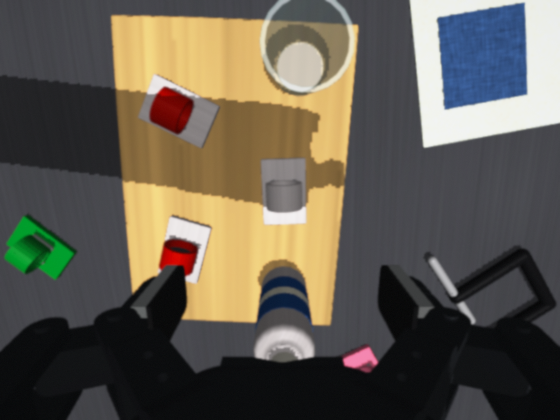

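The picture shows the silver coupon at (284,191), plate upright in the image, with the tumbler above (307,43), the blue can below (285,310) and reds at (178,110) and (180,250). The chosen one is right and its fit matches 70x46.

```bash
python3 - <<'E'
from h import *
print('can top',onz([285,345],.167,manip.calibration('wrist')),onz([363,165],.167,manip.calibration('top')))
go([.5526,-.196,.094],np.radians(89.3))
E
python3 -m jog '[{"grip":-0.4,"slide":[0,0,3],"yaw":0},{"grip":-0.4,"slide":[0,0,3],"yaw":0},{"grip":-0.4,"slide":[0,0,3],"yaw":0},{"grip":-0.4,"slide":[0,0,1],"yaw":0},{"grip":-0.4,"slide":[0,0,0],"yaw":0}]' 30
python3 - <<'E'
from h import *
go([.5528,-.196,.094],np.radians(89.3))
E
```

```text
can top [ 0.55043892 -0.27415544  0.167     ] [ 0.54594292 -0.30266871  0.167     ]
slide [ 0.16  0.09 19.08] yaw -0.029 tool x ang 1.53 tilt [ 0.001 -0.001 -1.   ] q7 0.11 t 3.1
clock: 3.6
position: [0.5512, -0.1967, 0.1835]
ee_rot: [0.721, 0.693, -0.0, -0.001]
ft_force: [0.9, 0.4, -0.2]
grip_width: 0.7
grasp_force: 0.0
slide [0.07 0.17 8.95] yaw -0.027 tool x ang 1.532 tilt [-0.002  0.    -1.   ] q7 0.08 t 3.6
```

```bash
python3 -m jog '[{"grip":-0.4,"slide":[0.1,0.15,2],"yaw":-0.027},{"grip":-0.4,"slide":[0,0,2],"yaw":0},{"grip":-0.4,"slide":[0,0,2],"yaw":0},{"grip":-0.4,"slide":[0,0,1.5],"yaw":0},{"grip":-0.4,"slide":[0,0,1.1],"yaw":0},{"grip":-0.4,"slide":[0,0,0.3],"yaw":0},{"grip":-0.4,"slide":[0,0,0],"yaw":0}]' 30
python3 -m jog '[{"grip":0.1,"slide":[0,0,0],"yaw":0},{"grip":0.4,"slide":[0,0,0],"yaw":0},{"grip":0.6,"slide":[0,0,0],"yaw":0},{"grip":0.8,"slide":[0,0,0],"yaw":0},{"grip":1,"slide":[0,0,0],"yaw":0},{"grip":1,"slide":[0,0,0],"yaw":0},{"grip":1,"slide":[0,0,0],"yaw":0}]' 40
```

```text
clock: 4.3
position: [0.5536, -0.1953, 0.0953]
ee_rot: [0.711, 0.704, 0.0, 0.0]
ft_force: [-0.4, 0.0, -0.3]
grip_width: 0.695
grasp_force: 0.0
clock: 5.0
position: [0.554, -0.1954, 0.096]
ee_rot: [0.711, 0.704, 0.0, 0.001]
ft_force: [-0.7, 0.2, 6.7]
grip_width: 0.408
grasp_force: 40.1
```

```bash
python3 -m jog '[{"grip":1,"slide":[0,0,-1],"yaw":0},{"grip":1,"slide":[0,0,-2],"yaw":0},{"grip":1,"slide":[0,0,-3],"yaw":0},{"grip":1,"slide":[0,0,-3],"yaw":0},{"grip":1,"slide":[0,0,-4],"yaw":0},{"grip":1,"slide":[0,0,-4],"yaw":0},{"grip":1,"slide":[0,0,-3],"yaw":0},{"grip":1,"slide":[0,0,-0.5],"yaw":0}]' 40
python3 - <<'E'
from h import *
go([.473,.195,.30],np.radians(0))
E
```

```text
clock: 5.8
position: [0.5545, -0.1951, 0.3048]
ee_rot: [0.711, 0.704, 0.001, 0.003]
ft_force: [0.4, -0.5, -1.3]
grip_width: 0.404
grasp_force: 40.0
slide [38.93 -8.53  0.34] yaw 1.561 tool x ang 1.561 tilt [ 0.006 -0.002 -1.   ] q7 0.14 t 5.8
```

```bash
python3 -m jog '[{"grip":1,"slide":[2,-0.5,0],"yaw":0},{"grip":1,"slide":[4,-1,0],"yaw":0},{"grip":1,"slide":[4,-1,0],"yaw":0},{"grip":1,"slide":[4,-1,0],"yaw":0},{"grip":1,"slide":[4,-1,0],"yaw":0},{"grip":1,"slide":[4,-1,0],"yaw":0},{"grip":1,"slide":[4,-1,0],"yaw":0},{"grip":1,"slide":[2,-0.5,0],"yaw":0}]'
python3 -m jog '[{"grip":1,"slide":[0,0,0],"yaw":0.13},{"grip":1,"slide":[0,0,0],"yaw":0.13},{"grip":1,"slide":[0,0,0],"yaw":0.13},{"grip":1,"slide":[0,0,0],"yaw":0.13},{"grip":1,"slide":[0,0,0],"yaw":0.13},{"grip":1,"slide":[0,0,0],"yaw":0.13},{"grip":1,"slide":[0,0,0],"yaw":0.13},{"grip":1,"slide":[0,0,0],"yaw":0.13}]'
python3 -m jog '[{"grip":1,"slide":[0,0,0],"yaw":0.13},{"grip":1,"slide":[0,0,0],"yaw":0.13},{"grip":1,"slide":[0,0,0],"yaw":0.13},{"grip":1,"slide":[0,0,0],"yaw":0.13},{"grip":1,"slide":[0,0,0],"yaw":0},{"grip":1,"slide":[0,0,0],"yaw":0}]'
python3 - <<'E'
from h import *
go([.473,.195,.30],np.radians(0))
c=manip.calibration('wrist');im=manip.camera('wrist');cv2.imwrite('pics/w2.png',im)
h,s,v=cv2.split(cv2.cvtColor(im,cv2.COLOR_BGR2HSV))
print('rest exp',proj([.473,.195,.12],c),'cap',proj([.57,.195,.171],c))
y=(h>18)&(h<35)&(s>120)&(v>100)
print('rest',face(y,.12,c))
r=((h<8)|(h>172))&(s>150)&(v>60)
u=proj([.57,.195,.171],c)[0];yy,xx=np.mgrid[:420,:560];r&=np.hypot(xx-u[0],yy-u[1])<50
if r.any(): print('cap',face(r,.171,c))
E
```

```text
clock: 6.6
position: [0.4839, 0.0898, 0.299]
ee_rot: [0.709, 0.705, -0.001, -0.001]
ft_force: [0.3, 0.2, -0.1]
grip_width: 0.401
grasp_force: 40.1
clock: 7.4
position: [0.485, 0.0861, 0.2987]
ee_rot: [0.967, 0.255, -0.001, -0.0]
ft_force: [-0.1, -0.0, -1.5]
grip_width: 0.407
grasp_force: 40.1
clock: 8.0
position: [0.4855, 0.0858, 0.2992]
ee_rot: [1.0, 0.003, -0.001, 0.0]
ft_force: [-0.4, 0.2, -0.3]
grip_width: 0.404
grasp_force: 40.0
slide [ -1.19 -10.92  -0.08] yaw 0.005 tool x ang 0.005 tilt [-0.001 -0.    -1.   ] q7 -1.87 t 8.0
rest exp [[147.44882786 227.9524247 ]] cap [[96.83193929 96.75182302]]
rest ((472.78466796875, 194.0355224609375), (85.57595825195312, 85.6110610961914), 1.1071771383285522)
cap ((570.7429809570312, 191.08633422851562), (31.766691207885742, 21.96678352355957), 70.2201919555664)
```

View pics/w2.png

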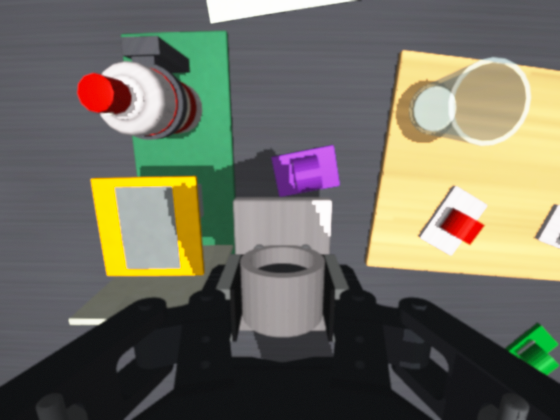

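The picture shows the held coupon square in the fingers at (283,265), bore up-image, the empty rest at (150,227), the red cap at (97,92) and purple look-alike at (307,170), which stays untouched.

```bash
python3 - <<'E'
from h import *
c=manip.calibration('wrist');im=cv2.imread('pics/w2.png');o=manip.get_obs()
h,s,v=cv2.split(cv2.cvtColor(im,cv2.COLOR_BGR2HSV));yy,xx=np.mgrid[:420,:560]
g=(np.abs(xx-150)<40)&(np.abs(yy-227)<46)&(s<70)&(v>90)
print('grey',face(g,.12,c))
for p in ([197,178],[203,274],[93,179],[106,275]): print('rest corner',p,np.round(onz(p,.12,c),4))
p=[onz(q,.01,c) for q in ([227,34],[232,160])];d=p[0]-p[1];print('base edge ang',np.degrees(np.arctan2(d[1],d[0])),p)
z=o['position'][2]-.076
for q in ([236,200],[331,200],[326,330],[240,330]): print('plate corner',np.round(onz(q,z,c)-o['position'],4))
ct=manip.calibration('top');it=cv2.imread('pics/top0.png');h,s,v=cv2.split(cv2.cvtColor(it,cv2.COLOR_BGR2HSV))
g=(np.abs(xx-165)<12)&(np.abs(yy-194)<16)&(s<70)&(v>90);print('grey top',face(g,.12,ct))
E
```

```text
grey ((472.7480163574219, 194.62045288085938), (68.56909942626953, 45.07720947265625), 1.132021188735962)
rest corner [197, 178] [0.5142 0.1517 0.12  ]
rest corner [203, 274] [0.4326 0.1519 0.12  ]
rest corner [93, 179] [0.5134 0.2345 0.12  ]
rest corner [106, 275] [0.4307 0.2358 0.12  ]
base edge ang 0.5014198770076754 [array([0.64466592, 0.14178244, 0.01      ]), array([0.51748413, 0.14066939, 0.01      ])]
plate corner [ 0.0341  0.0211 -0.076 ]
plate corner [ 0.0343 -0.0229 -0.076 ]
plate corner [-0.0352 -0.0235 -0.076 ]
plate corner [-0.0354  0.0214 -0.076 ]
grey top ((472.1476135253906, 194.56533813476562), (62.4620361328125, 43.16496658325195), 1.254164218902588)
```

```bash
python3 -m jog '[{"grip":1,"slide":[-0.25,-2,0],"yaw":-0.01},{"grip":1,"slide":[-0.25,-2.5,0],"yaw":0},{"grip":1,"slide":[-0.25,-2.5,0],"yaw":0},{"grip":1,"slide":[-0.25,-2.5,0],"yaw":0},{"grip":1,"slide":[-0.25,-1.45,0],"yaw":0},{"grip":1,"slide":[0,0,2],"yaw":0},{"grip":1,"slide":[0,0,2],"yaw":0},{"grip":1,"slide":[0,0,2],"yaw":0}]'
python3 -m jog '[{"grip":1,"slide":[0,0,1.5],"yaw":0},{"grip":1,"slide":[0,0,0.8],"yaw":0},{"grip":1,"slide":[0,0,0],"yaw":0},{"grip":1,"slide":[0,0,0],"yaw":0}]'
python3 - <<'E'
from h import *
go([.473,.1953,.204],.016)
E
```

```text
clock: 8.85
position: [0.4724, 0.195, 0.239]
ee_rot: [1.0, 0.007, -0.0, 0.0]
ft_force: [0.8, -0.6, -0.9]
grip_width: 0.408
grasp_force: 40.1
clock: 9.25
position: [0.473, 0.1951, 0.2175]
ee_rot: [1.0, 0.006, 0.0, -0.0]
ft_force: [0.5, 0.1, 0.4]
grip_width: 0.408
grasp_force: 40.1
slide [ 0.   -0.02  1.35] yaw -0.005 tool x ang 0.011 tilt [ 0.001  0.    -1.   ] q7 -2.17 t 9.25
```

```bash
python3 -m jog '[{"grip":1,"slide":[0,0,0.5],"yaw":-0.004},{"grip":1,"slide":[0,0,0.4],"yaw":0},{"grip":1,"slide":[0,0,0.2],"yaw":0},{"grip":1,"slide":[0,0,0.1],"yaw":0},{"grip":1,"slide":[0,0,0],"yaw":0},{"grip":1,"slide":[0,0,0],"yaw":0}]'
python3 -m jog '[{"grip":1,"slide":[0,0,0.1],"yaw":0},{"grip":1,"slide":[0,0,0],"yaw":0}]'
```

```text
clock: 9.85
position: [0.4727, 0.1949, 0.205]
ee_rot: [1.0, 0.007, 0.0, -0.0]
ft_force: [-1.6, -0.7, -0.6]
grip_width: 0.409
grasp_force: 40.1
clock: 10.05
position: [0.4728, 0.1949, 0.204]
ee_rot: [1.0, 0.007, 0.0, -0.0]
ft_force: [0.7, 0.6, 0.2]
grip_width: 0.412
grasp_force: 40.0
```

```bash
python3 -m jog '[{"grip":1,"slide":[0,0,0.05],"yaw":0},{"grip":1,"slide":[0,0,0],"yaw":0}]' | sed -n 2,4p; python3 -m jog '[{"grip":1,"slide":[0,0,0.05],"yaw":0},{"grip":1,"slide":[0,0,0],"yaw":0}]'| sed -n 2,4p
```

```text
position: [0.4728, 0.195, 0.204]
ee_rot: [1.0, 0.007, 0.0, 0.0]
ft_force: [-1.4, -0.9, 5.5]
position: [0.4728, 0.195, 0.204]
ee_rot: [1.0, 0.007, 0.0, 0.0]
ft_force: [-5.1, -1.8, 12.0]
```

```bash
python3 -m jog '[{"grip":1,"slide":[0,0,-0.07],"yaw":0},{"grip":0.15,"slide":[0,0,0],"yaw":0},{"grip":0.05,"slide":[0,0,0],"yaw":0},{"grip":-0.1,"slide":[0,0,0],"yaw":0},{"grip":-0.3,"slide":[0,0,0],"yaw":0},{"grip":-0.3,"slide":[0,0,0],"yaw":0}]' 20
python3 -m jog '[{"grip":-0.3,"slide":[0,0,-1],"yaw":0},{"grip":-0.3,"slide":[0,0,-2],"yaw":0},{"grip":-0.3,"slide":[0,0,-3],"yaw":0},{"grip":-0.3,"slide":[0,0,-3],"yaw":0},{"grip":-0.3,"slide":[0,0,-1],"yaw":0},{"grip":-0.3,"slide":[0,0,0],"yaw":0}]'
python3 - <<'E'
from h import *
c=manip.calibration('wrist');im=manip.camera('wrist');cv2.imwrite('pics/w3.png',im)
h,s,v=cv2.split(cv2.cvtColor(im,cv2.COLOR_BGR2HSV));yy,xx=np.mgrid[:420,:560]
u=proj([.4725,.1946,.12],c)[0];print(u,'cap exp',proj([.57,.195,.171],c))
y=(h>18)&(h<35)&(s>120)&(v>100);print('rest',face(y,.12,c))
for r in manip.masks_of('coupon','wrist')[:3]: print(round(r['conf'],2),r['centre'],face(r['region'],.128,c))
for r in manip.masks_of('cap_top','wrist')[:2]: print('cap',round(r['conf'],2),r['centre'],face(r['region'],.171,c))
r=((h<8)|(h>172))&(s>150)&(v>60);print('cap',face(r,.171,c))
E
```

```text
clock: 11.05
position: [0.4727, 0.1949, 0.2035]
ee_rot: [1.0, 0.007, -0.0, 0.0]
ft_force: [0.1, -0.6, -0.7]
grip_width: 0.652
grasp_force: 0.0
clock: 11.65
position: [0.4732, 0.1953, 0.3054]
ee_rot: [1.0, 0.007, 0.002, -0.0]
ft_force: [-0.5, 0.1, -0.6]
grip_width: 0.652
grasp_force: 0.0
[282.44769139 213.55727489] cap exp [[284.26963624  76.20545501]]
rest ((472.9229736328125, 194.4405059814453), (84.56946563720703, 85.076904296875), 0.8302737474441528)
0.93 [403.4, 163.6] ((516.30078125, 104.23189544677734), (31.317216873168945, 48.019432067871094), 11.383810043334961)
0.85 [284.2, 214.1] ((473.0340270996094, 194.2176971435547), (69.04776763916016, 45.82450485229492), 0.8312172293663025)
cap 0.89 [279.2, 73.2] ((571.4287109375, 196.23399353027344), (23.192855834960938, 22.460695266723633), 43.66462707519531)
cap ((571.8079223632812, 196.07470703125), (22.015209197998047, 20.830184936523438), 4.7134199142456055)
```

View pics/w3.png

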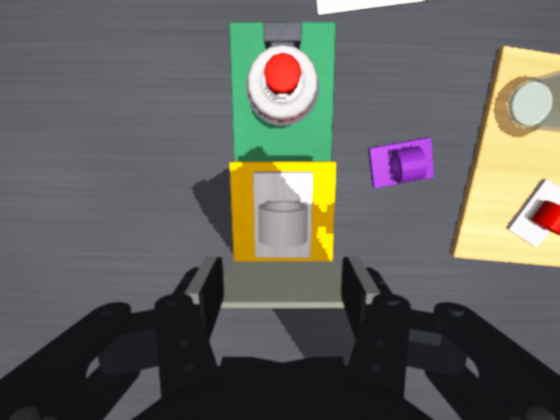

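The coupon sits centred on the rest at (284,214), yaw within 0.1° of it; the red cap is at (282,73). Now I shut the fingers and go above the cap.

```bash
python3 -m jog '[{"grip":1,"slide":[1.5,0,0],"yaw":0},{"grip":1,"slide":[2.5,0,0],"yaw":0},{"grip":1,"slide":[2.5,0,0],"yaw":0},{"grip":1,"slide":[2.5,0,0],"yaw":0},{"grip":1,"slide":[0.93,0.07,0],"yaw":0},{"grip":1,"slide":[0,0,0],"yaw":0},{"grip":1,"slide":[0,0,0],"yaw":0}]'
python3 -m jog '[{"grip":1,"slide":[0,0,2],"yaw":0},{"grip":1,"slide":[0,0,2],"yaw":0},{"grip":1,"slide":[0,0,0.9],"yaw":0},{"grip":1,"slide":[0,0,0],"yaw":0},{"grip":1,"slide":[0,0,0],"yaw":0}]'
python3 - <<'E'
from h import *
go([.5725,.196,.244],.015)
E
```

```text
clock: 12.5
position: [0.571, 0.196, 0.303]
ee_rot: [1.0, 0.008, -0.001, 0.0]
ft_force: [-0.8, 0.3, 0.2]
grip_width: 0.004
grasp_force: 0.0
clock: 13.0
position: [0.5718, 0.1959, 0.2555]
ee_rot: [1.0, 0.008, 0.0, -0.0]
ft_force: [0.2, -0.2, 0.1]
grip_width: -0.002
grasp_force: 0.0
slide [ 0.06 -0.01  1.15] yaw 0.0 tool x ang 0.015 tilt [ 0.001  0.    -1.   ] q7 -2.15 t 13.0
```

```bash
python3 -m jog '[{"grip":1,"slide":[0.05,0,0.5],"yaw":0},{"grip":1,"slide":[0,0,0.4],"yaw":0},{"grip":1,"slide":[0,0,0],"yaw":0}]'|sed -n 2,4p
python3 -m jog '[{"grip":1,"slide":[0,0,0.2],"yaw":0},{"grip":1,"slide":[0,0,0],"yaw":0},{"grip":1,"slide":[0,0,0],"yaw":0}]'|sed -n 2,4p
python3 -m jog '[{"grip":1,"slide":[0,0,0.2],"yaw":0},{"grip":1,"slide":[0,0,0],"yaw":0},{"grip":1,"slide":[0,0,0],"yaw":0}]'|sed -n 2,4p
```

```text
position: [0.5724, 0.1955, 0.2452]
ee_rot: [1.0, 0.007, -0.0, 0.0]
ft_force: [-0.7, -0.0, 0.3]
position: [0.5726, 0.1957, 0.2438]
ee_rot: [1.0, 0.007, 0.0, -0.0]
ft_force: [0.1, -1.1, 0.4]
position: [0.5726, 0.1958, 0.2418]
ee_rot: [1.0, 0.007, 0.0, -0.0]
ft_force: [0.1, -0.4, 3.1]
```

```bash
python3 -m jog '[{"grip":1,"slide":[0,0,0.2],"yaw":0},{"grip":1,"slide":[0,0,0.15],"yaw":0},{"grip":1,"slide":[0,0,0],"yaw":0}]'|sed -n 2,4p
python3 -m jog '[{"grip":1,"slide":[0,0,0.15],"yaw":0},{"grip":1,"slide":[0,0,0],"yaw":0},{"grip":1,"slide":[0,0,0],"yaw":0},{"grip":1,"slide":[0,0,0],"yaw":0}]'|sed -n 2,4p
```

```text
position: [0.5726, 0.1957, 0.2382]
ee_rot: [1.0, 0.007, 0.0, -0.0]
ft_force: [-0.4, 1.0, 5.3]
position: [0.5726, 0.1958, 0.237]
ee_rot: [1.0, 0.007, 0.0, -0.0]
ft_force: [-1.1, -0.8, 5.0]
```

```bash
for i in 1; do python3 -m jog '[{"grip":1,"slide":[0,0,0.06],"yaw":0},{"grip":1,"slide":[0,0,0],"yaw":0},{"grip":1,"slide":[0,0,0],"yaw":0}]'|sed -n 2,4p;done
python3 - <<'E'
from h import *
for _ in range(4): manip.camera('scene');o=manip.get_obs();print(o['position'][2],o['ft_force'][2])
E
```

```text
position: [0.5726, 0.1957, 0.2364]
ee_rot: [1.0, 0.007, 0.0, -0.0]
ft_force: [0.0, -1.1, 5.6]
0.23634554325172563 6.995114603242049
0.23637490893280932 6.389783114961612
0.23638109348713798 6.197080673016985
0.23638481748424608 5.391930731527459
```

```bash
python3 -m jog '[{"grip":1,"slide":[0,0,0.05],"yaw":0},{"grip":1,"slide":[0,0,0],"yaw":0},{"grip":1,"slide":[0,0,0],"yaw":0},{"grip":1,"slide":[0,0,0],"yaw":0}]'|sed -n 2,4p
python3 -m jog '[{"grip":1,"slide":[0,0,-0.4],"yaw":0},{"grip":1,"slide":[0,0,-0.6],"yaw":0},{"grip":1,"slide":[0,0,-2],"yaw":0},{"grip":1,"slide":[0,0,-3],"yaw":0},{"grip":1,"slide":[0,0,-3],"yaw":0},{"grip":1,"slide":[0,0,0],"yaw":0}]'
python3 - <<'E'
from h import *
c=manip.calibration('wrist');im=manip.camera('wrist')
for r in manip.masks_of('coupon','wrist')[:4]: print(round(r['conf'],2),r['centre'],face(r['region'],.128,c))
c=manip.calibration('top');im2=manip.camera('top');im3=manip.camera('scene')
old=[cv2.imread(f'pics/{n}0.png') for n in('top','scene')]
cv2.imwrite('pics/end.png',np.hstack([np.vstack([old[0][130:260,130:410],im2[130:260,130:410],im[0:260,140:420]]),im3[100:,60:420][:,:]] if 0 else [np.vstack([old[0][130:260,130:410],im2[130:260,130:410],im[0:260,140:420]]),cv2.copyMakeBorder(im3[100:,90:450],0,200,0,0,0)]))
h,s,v=cv2.split(cv2.cvtColor(im3,cv2.COLOR_BGR2HSV))
for q in (old[1],im3):
    for r in cv2.split(cv2.cvtColor(q,cv2.COLOR_BGR2HSV))[:1]:
        hs=cv2.cvtColor(q,cv2.COLOR_BGR2HSV);m=((hs[...,0]<8)|(hs[...,0]>172))&(hs[...,1]>150);m[:,:360]=0;m[:,395:]=0;m[:150]=0;m[185:]=0
        print('cap scene rows',np.argwhere(m)[:,0].min() if m.any() else None)
E
```

```text
position: [0.5726, 0.1957, 0.2359]
ee_rot: [1.0, 0.007, 0.0, -0.0]
ft_force: [-1.0, 0.1, 6.5]
clock: 16.1
position: [0.5732, 0.1963, 0.3294]
ee_rot: [1.0, 0.007, 0.002, -0.001]
ft_force: [-0.0, -0.3, 0.0]
grip_width: 0.002
grasp_force: 0.0
0.55 [389.1, 238.6] ((545.2054443359375, 101.9468994140625), (37.86933135986328, 50.51578140258789), 11.565836906433105)
0.44 [282.1, 344.0] ((436.84051513671875, 194.30088806152344), (8.078670501708984, 7.869010925292969), 0.8810583353042603)
0.42 [556.4, 380.4] ((387.0343322753906, -99.89552307128906), (12.79506778717041, 5.567077159881592), 16.110836029052734)
cap scene rows 167
cap scene rows 167
```

View pics/end.png

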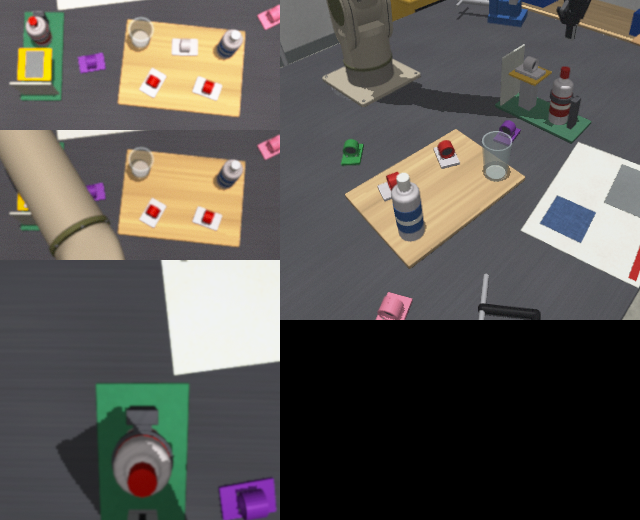

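The coupon is on the rest (scene crop about (530,68)), the cap is back up, and the bystanders have not moved. The last press reached about 7.5 mm at 6.5 N.

```bash
python3 -c "
from workcell import manip;print(manip.hand_in())"
```

```text
the job is handed in; nothing more can be done
None
```

I set the bare coupon centred on the yellow rest with its bore towards the nozzle, pressed the cap to about 7.5 mm of its 8 mm stroke (6.5 N), let it spring back up, and handed the job in at about 16 s; the bystanders had not visibly moved.

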